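# Close the jewellery gift boxes from the pile of lids

## Robot

A 7-joint arm with a two-finger parallel gripper is mounted at the origin on the work surface. World frame = base frame: x ahead of the robot, y to its left, z up, the work surface at z = 0. Lengths are in m, angles in degrees, forces in N, time in s.
With the tool pointing down it reaches from about 0.425 to 0.875 m from the base axis. Payload 4.7 kg.
Tool frame: the origin (TCP) lies on the mounting face of the last link; the fingertips stand 182 mm ahead of it and the grasp point (between the pads) lies env.grip_depth ahead of it (env.grip_depth is the distance from the TCP to the grasp point, in m); x points along the fingers, y is the direction in which the jaws open and shut, and the axes are right-handed (so a half turn about x gives the same grasp; the last joint's range is limited). The gripper opens to 87 mm and grips with 3 to 60 N. Pads are 19 mm wide; open, the fingers measure 117 mm over their backs; the gripper's body (75 mm by 190 mm) begins 51 mm behind the grasp point.
Start: joints at [71.511, 18.392, -4.016, 83.108, 1.295, 78.541, -3.26], TCP at [0.215, -0.613, 0.405] pointing down, gripper open.
Joint ranges: [-163.93, 163.93], [-17.29, 119.83], [-79.2, 71.16], [3.27, 140.29], [-89.18, 269.18], [5.43, 117.66], [-154.24, 154.24]. Speed limits (degrees/s): [147.25, 147.25, 180, 180, 180, 180, 180].

## Interface

Orientations are given as [roll, pitch, yaw] about the fixed x, y, z axes, in that order (R = Rz(yaw) Ry(pitch) Rx(roll)).
In Python, from cell import sensors, viewer, env gives the robot as it stands.
- The arm moves only by the tool carry_out, never from a script. Its argument "moves" is a list of rows, each a list of 4 numbers: the shift along the world's x, y, z in cm, then the turn about the world's z in rad. In form: [[tx, ty, tz, spin], ...]. A call has 1 to 12 rows; each row shifts and turns the pose as measured when the row begins; what a row does not reach is not made up. A row lasts 1/10 s, in which the tool goes at most 50 mm and 8.59 degrees, less where a joint would pass 70% of its speed; a pose out of reach is approached as far as the arm can. A call with a gripper value outside its range is refused whole. "hand" is the finger opening in cm, from 0 to 8.7, set as the call begins (left out, the last holds). The fingers move at their own pace and stop on an object; "force" is the grip in N (left out, the last holds). Time passes only in rows, so rows that do not move let the fingers close. It gives the time, the measured TCP pose, the force and the opening at its end, in the units of the state.
- sensors.get_obs(): the state, without advancing time (a new reading comes with each control period).
- viewer.read_camera(name): name is "scene" or "top" or "wrist"; returns the picture (480x640x3 uint8, red, green, blue); there is no depth.
- viewer.camera_model(name): a dict with "K" (3x3 intrinsics, pixels), "dist_coeffs" ([k1, k2, p1, p2, k3] as OpenCV has them; the pictures are not rectified), "extrinsics" (4x4, takes a point from world to camera coordinates). Camera axes: x right, y down, z forward; pixel columns grow to the right and rows downward; lengths in m; the calibration is good to about 2 mm. A picture is of the moment at which its call begins: read the wrist's pose just before it. camera_model takes no time and is no camera call; for the wrist camera it gives the pose at the moment of the call.
- env.sign_off(): hands the job in, once; it reports no verdict.
The state is a dict: "time_s": time; "qpos": joint angles; "joint_velocities": joint speeds; "effort": joint torques, N m; "tool_pos": TCP position; "tool_rot": TCP orientation; "force": force on the tool from outside, world axes, zero at the start; "wrist_torque": the same for the moment, N m; "grip_width": finger opening in m.
Only numpy, scipy, OpenCV 4.12 (cv2) and the standard library are available. Lean on these libraries where they do the work, as an engineer would, in place of code of your own. Each camera call takes 0.05 s, during which the arm holds its last target. There are 200 camera calls.

## Task

The finished jewellery is packed and the four gift boxes stand open, their lids in one pile. Take the pile apart and put each lid on the box it fits, fully down all round. Keep the lids upright, set them down rather than drop them, and leave the pliers and the cord spool where they are.

Things in the scene. Friction and masses are not known exactly. Their poses are not given: they have to be found in the camera images.
- lid_long: Long lid, lowest of the pile, mouth down on the table; the other three lie on it. Kraft board, outside 190 x 50 mm, 22 mm high, walls and flat top 3 mm, hollow below. Loose, ~60 g. Origin: centre of its lower edge, z up; x along the length, y along the width.
- lid_square: Square lid, mouth down on one end of the long lid, some 50 mm from its middle, sides parallel to it within 0.25 rad; under the round lid. Kraft board, outside 66 x 66 mm, 22 mm high, walls and flat top 3 mm, hollow below. Loose, ~45 g. Origin: centre of its lower edge, z up; x, y along its sides.
- lid_oblong: Oblong lid, mouth down on the other end of the long lid, some 50 mm from its middle, lengthways within 0.25 rad; 18 to 40 mm from the square lid. Kraft board, outside 74 x 48 mm, 22 mm high, walls and flat top 3 mm, hollow below. Loose, ~40 g. Origin: centre of its lower edge, z up; x along the length, y along the width.
- lid_round: Round lid, mouth down on the square lid, highest of the pile. Kraft board, outside 52 mm in diameter, 22 mm high, walls and flat top 3 mm, hollow below. Loose, ~30 g. Origin: centre of its lower edge, z up.
- box_long: Long open gift box, fixed; kraft foot 190 x 50 mm, 10 mm high (outline of its lid); from it a hollow neck rises to 30 mm, 177 x 37 mm at its foot, 171 x 31 mm at its rim (lid has 6.5 mm play per side there, 3.5 mm when down); in it a grey pad with a bead strand. Lid fully down: its top rests on the rim, its origin 11 mm above the box's. Origin: centre of underside; x along the length, y along the width, z up.
- box_square: Square open gift box, fixed; kraft foot 66 x 66 mm, 10 mm high (outline of its lid); from it a hollow neck rises to 30 mm, 53 x 53 mm at its foot, 47 x 47 mm at its rim (lid has 6.5 mm play per side there, 3.5 mm when down); in it a grey pad with a pendant. Lid fully down: its top rests on the rim, its origin 11 mm above the box's. Origin: centre of underside; x, y along its sides, z up.
- box_oblong: Oblong open gift box, fixed; kraft foot 74 x 48 mm, 10 mm high (outline of its lid); from it a hollow neck rises to 30 mm, 61 x 35 mm at its foot, 55 x 29 mm at its rim (lid has 6.5 mm play per side there, 3.5 mm when down); in it a grey pad with earrings. Lid fully down: its top rests on the rim, its origin 11 mm above the box's. Origin: centre of underside; x along the length, y along the width, z up.
- box_round: Round open gift box, fixed; kraft foot 52 mm across, 10 mm high (outline of its lid); from it a hollow neck rises to 30 mm, 39 mm across at its foot, 33 mm across at its rim (lid has 6.5 mm play per side there, 3.5 mm when down); in it a grey pad with a finger ring. Lid fully down: its top rests on the rim, its origin 11 mm above the box's. Origin: centre of underside, z up.
- pliers: Bystander, leave alone: a pair of small steel pliers with black handles lying flat to the right of the work (-y side), about 150 mm long, 12 mm high. Origin: under its pivot; x points to the tips of the jaws.
- cord_spool: Bystander, leave alone: a white spool standing on its flange to the left of the work (+y side), 66 mm in diameter, 36 mm high. Origin: centre of its underside.

How it is judged:
By the outcome, as a careful person would: the job done as asked, in the order asked, and still so for the second after the job is handed in, with the robot touching nothing.
It also fails if it takes over 106 s, if anything falls off the work surface, if the arm or the gripper's body presses on something with over 40 N, if the wrist force passes 120 N, or if a joint passes its speed limit or range.

## Working session

There is one attempt and no reset: what is moved stays moved. The work goes in short steps, Python scripts to look and compute and a tool call to move; the robot and the scene stay as the last step left them, time stands still between calls to the robot, and variables do not carry over. Pictures are saved under pics/ and viewed, about 12 in all and at most 16, crops included, and the job is handed in when it is done.

Besides the shell and the picture viewer there is one more tool, called after "Call:" as a command line: name --pt "numbers of a row" for each row, then --argument value for the rest. carry_out: Moves the arm, as the interface text tells. Its arguments: {"type":"object","properties":{"moves":{"type":"array"},"hand":{"type":"number"},"force":{"type":"number"}},"required":["moves"]}

```bash
ls; mkdir -p pics; python3 - <<'E'
from cell import sensors, viewer, env
import cv2,numpy as np
o=sensors.get_obs(); print({k:np.round(v,3).tolist() for k,v in o.items()}, env.grip_depth)
for n in("scene","top"):
    cv2.imwrite(f"pics/{n}0.png",viewer.read_camera(n)[:,:,::-1])
for n in("scene","top","wrist"):
    m=viewer.camera_model(n);print(n,np.round(m["K"],1).tolist(),np.round(m["dist_coeffs"],3).tolist(),np.round(m["extrinsics"],3).tolist())
E
```

```text
pics
{'time_s': 0.0, 'qpos': [71.51, 18.44, -4.017, 83.174, 1.295, 78.54, -3.259], 'joint_velocities': [0.065, -0.033, 0.071, 0.157, 0.022, 0.009, 0.114], 'effort': [0.0, -49.129, -0.404, -31.253, -0.064, 0.044, 0.0], 'tool_pos': [0.215, -0.613, 0.404], 'tool_rot': [-86.955, 89.891, 112.346], 'force': [0.564, -0.322, 0.112], 'wrist_torque': [0.013, -0.042, 0.017], 'grip_width': 0.087} 0.1635
scene [[433.3, 0.0, 318.8], [0.0, 433.3, 236.4], [0.0, 0.0, 1.0]] [0.014, 0.0, 0.0, 0.0, 0.0] [[0.08, 0.997, 0.011, -0.042], [0.855, -0.064, -0.515, -0.442], [-0.513, 0.05, -0.857, 1.54], [0.0, 0.0, 0.0, 1.0]]
top [[622.4, 0.0, 321.8], [0.0, 622.4, 240.0], [0.0, 0.0, 1.0]] [0.026, 0.0, 0.0, 0.0, 0.0] [[0.004, -1.0, 0.001, 0.006], [-0.987, -0.004, -0.158, 0.558], [0.158, -0.0, -0.987, 1.66], [0.0, 0.0, 0.0, 1.0]]
wrist [[354.0, 0.0, 321.0], [0.0, 354.0, 240.8], [0.0, 0.0, 1.0]] [-0.007, 0.0, 0.0, 0.0, 0.0] [[0.331, -0.944, -0.002, -0.649], [-0.914, -0.321, 0.247, -0.03], [-0.233, -0.08, -0.969, 0.39], [0.0, 0.0, 0.0, 1.0]]
```

View pics/top0.png

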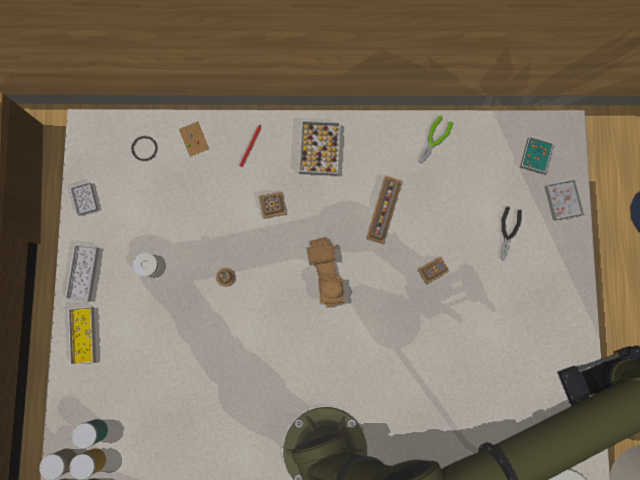

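View pics/scene0.png

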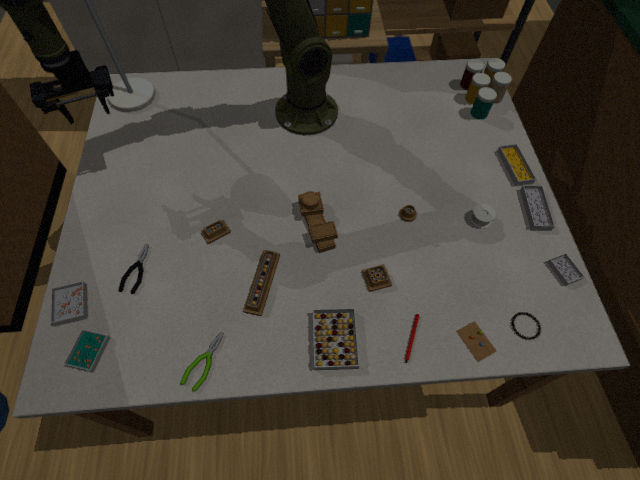

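```bash
cat > h.py <<'E'
from cell import sensors, viewer, env
import cv2,numpy as np
from scipy.spatial.transform import Rotation as Ro
def ray(m,px,z):
    p=cv2.undistortPoints(np.float64(px).reshape(-1,1,2),np.array(m["K"]),np.array(m["dist_coeffs"])).reshape(-1,2)
    E=np.array(m["extrinsics"]);R,t=E[:3,:3],E[:3,3];c=-R.T@t
    d=np.c_[p,np.ones(len(p))]@R
    return (c+d*((z-c[2])/d[:,2])[:,None])[:,:2]
def kraft(im):
    h=cv2.cvtColor(im,cv2.COLOR_RGB2HSV)
    return cv2.inRange(h,(5,75,40),(22,255,255))
def state():
    o=sensors.get_obs();R=Ro.from_euler("xyz",o["tool_rot"],degrees=True).as_matrix()
    return o,R,np.degrees(np.arctan2(R[1,1],R[0,1]))   # jaw yaw
def blobs(n,im,m,z,amin):
    M=cv2.morphologyEx(kraft(im),cv2.MORPH_CLOSE,np.ones((5,5)))
    for c in cv2.findContours(M,cv2.RETR_EXTERNAL,cv2.CHAIN_APPROX_NONE)[0]:
        if cv2.contourArea(c)<amin: continue
        w=ray(m,c.reshape(-1,2),z).astype(np.float32)
        r=cv2.minAreaRect(w*1000);b=cv2.boundingRect(c)
        print(n,b,"c",np.round(r[0],1),"size",np.round(r[1],1),"ang",round(r[2],1))
def look(name,file,crop=None):
    m=viewer.camera_model(name);im=viewer.read_camera(name)
    cv2.imwrite("pics/"+file,im[:,:,::-1]);return m,im
E
python3 - <<'E'
from h import *
m=viewer.camera_model("top");im=cv2.imread("pics/top0.png")[:,:,::-1]
im2=im.copy();im2[:180]=0;im2[340:]=0;im2[:,:205]=0;im2[:,470:]=0
blobs("top",im2,m,.010,100)
cv2.imwrite("pics/z.png",cv2.resize(im[170:330,200:460],None,fx=3,fy=3,interpolation=cv2.INTER_CUBIC)[:,:,::-1])
o,R,y=state();print(R.round(3),y)
E
```

```text
top (216, 268, 19, 18) c [460.  274.7] size [47.6 48.3] ang 46.0
top (418, 257, 30, 27) c [ 481.6 -300.1] size [46.2 73. ] ang 29.1
top (307, 237, 37, 70) c [475.2  -2.2] size [190.2  76. ] ang 14.7
top (259, 192, 27, 26) c [664.1 149.2] size [65.1 64.4] ang 11.9
top (367, 180, 35, 64) c [ 653.  -165.7] size [ 49.1 188.7] ang 73.2
[[-0.001  0.33  -0.944]
 [ 0.002 -0.944 -0.33 ]
 [-1.    -0.002  0.   ]] -70.7033276873381
```

View pics/z.png

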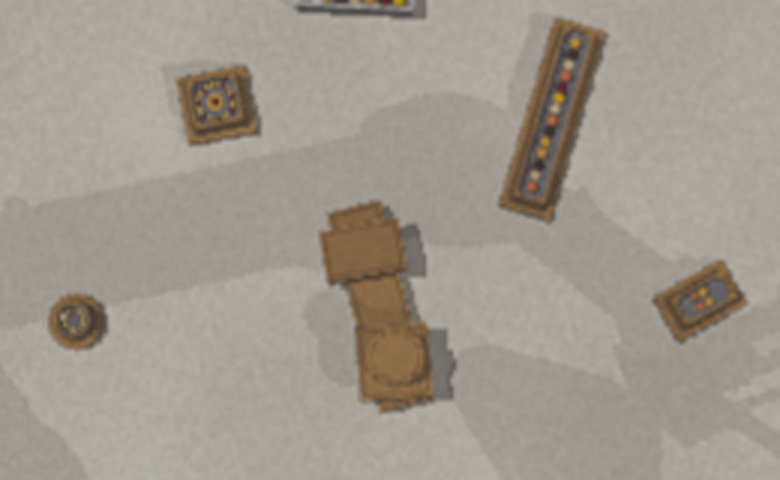

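Call:
carry_out --pt "3 4 -0.5 0.09" --pt "3 4 -0.5 0.09" --pt "3 4 -0.5 0.09" --pt "3 4 -0.5 0.09" --pt "3 4 -0.5 0.09" --pt "3 4 -0.5 0.09" --pt "3 4 -0.5 0.09" --pt "0.8 4.7 -0.5 0.09" --pt "0.8 4.7 -0.5 0.09" --pt "0.8 4.7 -0.5 0.09" --pt "0.8 4.7 -0.5 0.09" --pt "0.8 4.7 -0.5 0.09" --hand 8.7

```text
time_s: 1.3
tool_pos: [0.4582, -0.0909, 0.3375]
tool_rot: [-40.9, 89.7, -138.1]
force: [1.2, -0.3, -0.0]
grip_width: 0.0869
```

Call:
carry_out --pt "0.8 4.7 -0.5 0.09" --pt "0.8 4.7 -0.5 0.09" --pt "0 0 0 0" --pt "0 0 0 0"

```text
time_s: 1.7
tool_pos: [0.473, 0.0149, 0.3262]
tool_rot: [-56.1, 89.7, -141.7]
force: [0.2, -0.4, 0.2]
grip_width: 0.0874
```

```bash
python3 - <<'E'
from h import *
o,R,y=state();print(o["tool_pos"],y,o["time_s"],np.round(o["qpos"]))
m,im=look("wrist","w1.png");blobs("w",im,m,.02,300)
import pickle;pickle.dump((m),open("w1.pkl","wb"))
E
```

```text
[0.47304455 0.01493696 0.32619449] 4.344751168887026 1.7 [ 35.   2. -40. 112.   2.  67.  -2.]
w (290, 354, 350, 20) c [613.4 -97.5] size [321.9  19.3] ang 4.7
w (505, 282, 37, 63) c [655.7 -44.1] size [29.2 62.6] ang 17.2
w (102, 281, 36, 64) c [298.9 -72.4] size [63.4 29.6] ang 82.5
w (207, 194, 232, 104) c [474.6  -1.2] size [192.8  83.1] ang 10.1
w (534, 26, 106, 102) c [660.1 148.6] size [76.2 63.1] ang 11.5
```

View pics/w1.png

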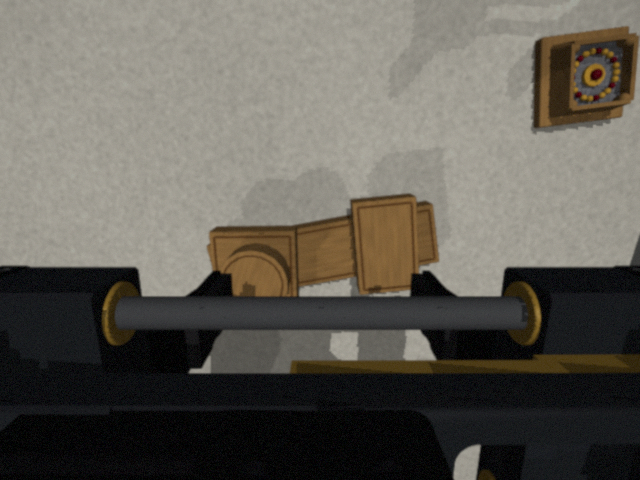

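Call:
carry_out --pt "-0.8 -3.5 0.5 -0.02" --pt "-0.7 -3.5 0.5 -0.02" --pt "0 0 0 0" --pt "0 0 0 0"

```text
time_s: 2.15
tool_pos: [0.4564, -0.061, 0.3364]
tool_rot: [-69.4, 89.7, -157.9]
force: [0.0, 0.3, -0.2]
grip_width: 0.0868
```

```bash
python3 - <<'E'
from h import *
import pickle
m=pickle.load(open("w1.pkl","rb"))
print("round?",ray(m,[[257,279]],.066))
o,R,y=state();print(o["tool_pos"],y,o["time_s"])
m,im=look("wrist","w2.png");pickle.dump(m,open("w2.pkl","wb"))
cv2.imwrite("pics/w2z.png",cv2.resize(im[80:320,160:480],None,fx=2.5,fy=2.5,interpolation=cv2.INTER_CUBIC)[:,:,::-1])
E
```

```text
round? [[ 0.42823601 -0.01213801]]
[ 0.45644543 -0.06096937  0.33637668] 1.5092070158724704 2.15
```

View pics/w2z.png

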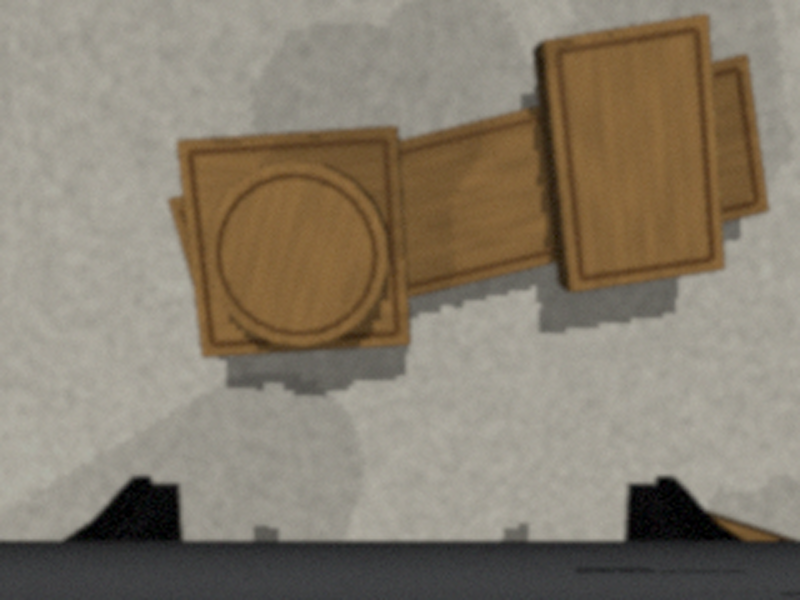

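```bash
python3 - <<'E'
from h import *
import pickle
m=pickle.load(open("w2.pkl","rb"))
f=lambda p,z:ray(m,np.array(p)/2.5+[160,80],z)*1000
def rect(n,p,z):
    w=f(p,z);e=[w[(i+1)%4]-w[i] for i in range(4)]
    print(n,w.mean(0).round(1),"len",[round(np.linalg.norm(v),1) for v in e],"yaw",[round(np.degrees(np.arctan2(v[1],v[0]))) for v in e])
print("round",f([[298,253],[214,253],[388,253]],.066).round(1))
rect("sq",[(179,141),(397,127),(409,344),(203,356)],.044)
rect("obl",[(545,40),(709,15),(723,267),(570,290)],.044)
w=f([(747,57),(767,210),(400,140),(535,108),(408,295),(548,262)],.022)
print("long",w.round(1))
mid=w[:2].mean(0);a=(w[3]-w[2])+(w[5]-w[4]);a/=np.linalg.norm(a);print("ctr",mid-95*a,np.degrees(np.arctan2(a[1],a[0])))
E
```

```text
round [[425.3 -16.2]
 [401.7 -16.8]
 [450.4 -15.5]]
sq [422.3 -15.7] len [np.float64(64.6), np.float64(64.9), np.float64(64.7), np.float64(64.9)] yaw [5, -85, -175, 95]
obl [523.1  12.8] len [np.float64(47.0), np.float64(72.2), np.float64(46.9), np.float64(72.6)] yaw [10, -80, -170, 100]
long [[560.2  44.4]
 [572.3  -2. ]
 [452.6  16.6]
 [495.   27.5]
 [456.5 -32.8]
 [502.3 -20.7]]
ctr [474.29371482  -2.75223807] 14.60513077478193
```

Call:
carry_out --pt "-0.2 0.4 -0.3 -0.137" --pt "-0.2 0.4 -0.3 -0.137" --pt "-0.2 0.4 -0.3 -0.137" --pt "-0.2 0.4 -0.3 -0.137" --pt "-0.3 0.4 -0.3 -0.137" --pt "-0.3 0.4 -0.3 -0.137" --pt "-0.3 0.4 -0.3 -0.137" --pt "-0.3 0.4 -0.3 -0.137" --pt "-0.3 0.4 -0.3 -0.137" --pt "-0.3 0.4 -0.3 -0.137" --pt "-0.3 0.4 -0.3 -0.137" --pt "0 0 0 0"

```text
time_s: 3.4
tool_pos: [0.4268, -0.0101, 0.3006]
tool_rot: [-69.4, 89.5, 112.6]
force: [0.1, 0.6, 0.1]
grip_width: 0.0873
```

```bash
cat > s.py <<'E'
import sys
from h import *
o,R,y=state();print("pos mm",(o["tool_pos"]*1000).round(1) if hasattr(o["tool_pos"],"round") else o["tool_pos"],"jaw",round(y,1),"tilt",R[:,0].round(3),"t",o["time_s"],"grip",round(o["grip_width"]*1000,1),"F",np.round(o["force"],1),"q7",np.round(o["qpos"][6]))
if len(sys.argv)>3:
    t=np.array([float(v) for v in sys.argv[1:4]]);print("delta cm",((t-np.array(o["tool_pos"])*1000)/10).round(2), "spin",round(np.radians((float(sys.argv[4])-y+180)%360-180),3) if len(sys.argv)>4 else "")
E
python3 s.py 425.3 -16.2 229 -85
```

```text
pos mm [426.8 -10.1 300.6] jaw -88.0 tilt [-0.003  0.008 -1.   ] t 3.4 grip 87.3 F [0.1 0.6 0.1] q7 -87.0
delta cm [-0.15 -0.61 -7.16] spin 0.053
```

Call:
carry_out --pt "-0.1 -0.3 -1.5 0.03" --pt "-0.1 -0.2 -1.5 0.02" --pt "0 -0.2 -1.5 0" --pt "0 0 -1 0" --pt "0 0 -0.8 0" --pt "0 0 0 0"

```text
time_s: 4.0
tool_pos: [0.4262, -0.0162, 0.2364]
tool_rot: [-92.3, 89.6, 93.8]
force: [-0.9, 0.2, 0.4]
grip_width: 0.0869
```

```bash
python3 s.py 425.8 -17.5 229 -85
```

```text
pos mm [426.2 -16.2 236.4] jaw -83.9 tilt [-0.     0.007 -1.   ] t 4.0 grip 86.9 F [-0.9  0.2  0.4] q7 -86.0
delta cm [-0.04 -0.13 -0.74] spin -0.019
```

Call:
carry_out --pt "0 -0.1 -0.5 -0.01" --pt "0 0 -0.2 0" --pt "0 0 0 0"

```text
time_s: 4.3
tool_pos: [0.427, -0.0171, 0.2298]
tool_rot: [-105.3, 89.6, 80.2]
force: [-0.8, 0.4, 0.0]
grip_width: 0.0871
```

Call:
carry_out --pt "0 0 0 0" --pt "0 0 0 0" --pt "0 0 0 0" --pt "0 0 0 0" --pt "0 0 0 0" --pt "0 0 0 0" --pt "0 0 0 0" --pt "0 0 0 0" --hand 4.5 --force 10

```text
time_s: 5.1
tool_pos: [0.4275, -0.0171, 0.2309]
tool_rot: [-123.4, 89.6, 62.2]
force: [-0.1, 0.7, 0.4]
grip_width: 0.0522
```

```bash
python3 s.py 425.8 -17.5 229 -85
```

```text
pos mm [427.5 -17.1 230.9] jaw -84.4 tilt [ 0.003  0.006 -1.   ] t 5.1 grip 52.2 F [-0.1  0.7  0.4] q7 -87.0
delta cm [-0.17 -0.04 -0.19] spin -0.01
```

Call:
carry_out --pt "0 0 1 0" --pt "0 0 2 0" --pt "0.2 0 3 0" --pt "0.2 4 2 0" --pt "0 4.5 0 0" --pt "0 4.5 0 0" --pt "0 4.5 0 0" --pt "-0.9 4.5 0 0" --pt "-1.5 4.5 0 0" --pt "-1.5 2.5 0 0" --pt "0 0 0 0" --pt "0 0 0 0"

```text
time_s: 6.3
tool_pos: [0.3882, 0.2839, 0.3235]
tool_rot: [-146.9, 89.0, 38.4]
force: [-0.1, -0.7, 0.3]
grip_width: 0.0527
```

```bash
python3 s.py 460 275 229 -85; python3 - <<'E'
from h import *
m,im=look("wrist","w3.png");blobs("w",im,m,.01,300)
E
```

```text
pos mm [388.2 283.9 323.5] jaw -84.7 tilt [ 0.013  0.011 -1.   ] t 6.3 grip 52.7 F [-0.1 -0.7  0.3] q7 -127.0
delta cm [ 7.18 -0.89 -9.45] spin -0.006
w (204, 329, 408, 45) c [288.6 196.4] size [ 45.4 381.8] ang 5.7
w (180, 282, 25, 64) c [306.4 396.2] size [21.2 62.8] ang 89.4
w (437, 281, 27, 65) c [329.5 164.4] size [63.1 22.1] ang 12.7
w (266, 249, 110, 48) c [356.6 284.1] size [43.2 96.8] ang 5.5
w (309, 119, 64, 65) c [460.4 277.5] size [50.3 50.3] ang 1.3
```

View pics/w3.png

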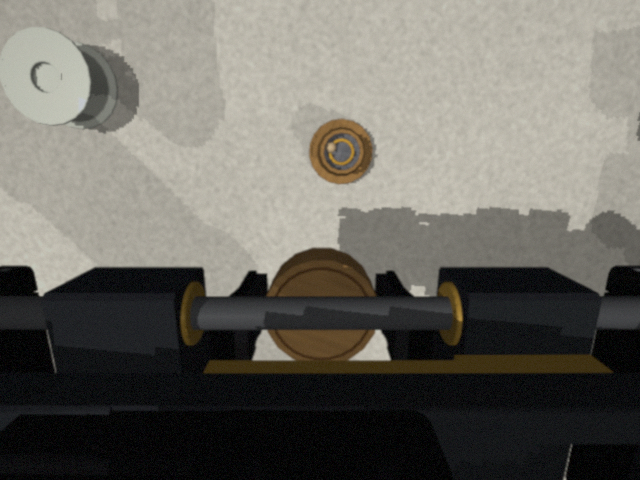

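```bash
cat >> s.py <<'E'
g=np.array(o["tool_pos"])+R[:,0]*env.grip_depth;print("grasp pt",(g*1000).round(1))
E
python3 s.py; python3 - <<'E'
from h import *
m=viewer.camera_model("wrist");print(ray(m,[[321,312],[268,312],[375,312],[321,262],[321,362]],.158)*1000)
E
```

```text
pos mm [388.2 283.8 323.5] jaw -84.7 tilt [ 0.013  0.011 -1.   ] t 6.35 grip 52.2 F [-0.2  0.5 -0.6] q7 -127.0
grasp pt [390.4 285.6 160. ]
[[388.16036436 285.1184451 ]
 [385.86540399 308.70903602]
 [390.47929167 261.15885607]
 [411.34730468 287.26204058]
 [363.23243511 282.81389377]]
```

Call:
carry_out --pt "2.5 -0.3 0 0" --pt "2.5 -0.3 0 0" --pt "2.2 -0.2 -1 0" --pt "0 0 -2.5 0" --pt "0 0 -2.5 0" --pt "0 0 -1.5 0" --pt "0 0 -1 0" --pt "0 0 0 0"

```text
time_s: 7.15
tool_pos: [0.4703, 0.2627, 0.2359]
tool_rot: [-179.5, 89.0, 4.5]
force: [-0.0, -1.5, -0.6]
grip_width: 0.0523
```

```bash
python3 s.py 460.4 276.3 198 -85
```

```text
pos mm [470.3 262.7 235.9] jaw -86.0 tilt [ 0.018  0.001 -1.   ] t 7.15 grip 52.3 F [-0.  -1.5 -0.6] q7 -134.0
delta cm [-0.99  1.36 -3.79] spin 0.017
grasp pt [473.2 262.9  72.4]
```

Call:
carry_out --pt "-0.5 0.7 0 0" --pt "-0.5 0.7 0 0" --pt "0 0 0 0" --pt "0 0 0 0"

```text
time_s: 7.55
tool_pos: [0.4598, 0.279, 0.239]
tool_rot: [-176.8, 88.7, 7.2]
force: [0.3, -0.4, -0.1]
grip_width: 0.0522
```

```bash
python3 s.py 460.4 276.3 198 -85
```

```text
pos mm [459.8 279.  239. ] jaw -85.9 tilt [ 0.022  0.003 -1.   ] t 7.55 grip 52.2 F [ 0.3 -0.4 -0.1] q7 -136.0
delta cm [ 0.06 -0.27 -4.1 ] spin 0.017
grasp pt [463.5 279.5  75.5]
```

Call:
carry_out --pt "-0.1 -0.15 -1 0" --pt "0 0 -0.8 0" --pt "0 0 -0.5 0" --pt "0 0 0 0"

```text
time_s: 7.95
tool_pos: [0.4588, 0.2774, 0.2145]
tool_rot: [-177.9, 88.6, 6.1]
force: [-0.5, -0.1, -0.0]
grip_width: 0.0523
```

```bash
python3 s.py 460.4 276.3 198 -85
```

```text
pos mm [458.8 277.4 214.5] jaw -85.9 tilt [ 0.024  0.003 -1.   ] t 7.95 grip 52.3 F [-0.5 -0.1 -0. ] q7 -137.0
delta cm [ 0.16 -0.11 -1.65] spin 0.016
grasp pt [462.7 277.8  51. ]
```

Lid is around the neck (bottom at ~27 mm), centred within 1 mm. Continue down.

Call:
carry_out --pt "0 0 -0.7 0" --pt "0 0 -0.4 0" --pt "0 0 -0.3 0" --pt "0 0 0 0"

```text
time_s: 8.35
tool_pos: [0.4589, 0.277, 0.1986]
tool_rot: [-178.0, 88.7, 6.0]
force: [-0.2, -0.3, -0.2]
grip_width: 0.0524
```

```bash
python3 s.py 460.4 276.3 198 -85
```

```text
pos mm [458.9 277.  198.6] jaw -86.0 tilt [ 0.023  0.002 -1.   ] t 8.35 grip 52.4 F [-0.2 -0.3 -0.2] q7 -139.0
delta cm [ 0.15 -0.07 -0.06] spin 0.017
grasp pt [462.6 277.4  35.2]
```

Call:
carry_out --pt "0 0 -0.1 0" --pt "0 0 -0.1 0" --pt "0 0 0 0"

```text
time_s: 8.65
tool_pos: [0.4591, 0.2775, 0.1981]
tool_rot: [179.9, 88.7, 3.9]
force: [0.2, 0.7, -0.4]
grip_width: 0.0526
```

```bash
python3 s.py 460.4 276.3 198 -85
```

```text
pos mm [459.1 277.5 198.1] jaw -86.0 tilt [ 0.023  0.002 -1.   ] t 8.65 grip 52.6 F [ 0.2  0.7 -0.4] q7 -139.0
delta cm [ 0.13 -0.12 -0.01] spin 0.017
grasp pt [462.9 277.8  34.7]
```

Call:
carry_out --pt "0 0 -0.15 0" --pt "0 0 -0.15 0"

```text
time_s: 8.85
tool_pos: [0.4593, 0.2781, 0.1973]
tool_rot: [176.2, 88.6, 0.2]
force: [-4.9, -3.5, 15.3]
grip_width: 0.0524
```

Call:
carry_out --pt "0 0 0 0" --pt "0 0 0 0" --pt "0 0 0 0" --pt "0 0 0 0" --pt "0 0 0 0" --hand 7

```text
time_s: 9.35
tool_pos: [0.4596, 0.2783, 0.1975]
tool_rot: [178.1, 88.5, 2.1]
force: [0.5, -0.3, -0.2]
grip_width: 0.0695
```

Call:
carry_out --pt "0 0 1 0" --pt "0 0 3 0" --pt "0 0 4 0" --pt "-2 -1 3 0" --pt "-3 -1 0 0" --pt "-2 0 0 0" --pt "0 0 0 0" --hand 8.7

```text
time_s: 10.05
tool_pos: [0.3871, 0.2591, 0.3137]
tool_rot: [179.8, 88.5, 3.9]
force: [-0.1, -1.0, -0.8]
grip_width: 0.0869
```

```bash
python3 s.py 430 -16 250 -85; python3 - <<'E'
from h import *
m,im=look("wrist","w4.png");blobs("w",im,m,.033,300)
cv2.imwrite("pics/w4z.png",cv2.resize(im[60:300,200:520],None,fx=2,fy=2)[:,:,::-1])
E
```

```text
pos mm [387.1 259.1 313.7] jaw -85.9 tilt [ 0.026  0.002 -1.   ] t 10.05 grip 86.9 F [-0.1 -1.  -0.8] q7 -125.0
delta cm [  4.29 -27.51  -6.37] spin 0.015
grasp pt [391.3 259.4 150.3]
w (290, 354, 350, 20) c [300.3 132.1] size [ 16.9 291.4] ang 4.2
w (505, 282, 37, 63) c [348.   93.3] size [56.5 26.7] ang 16.3
w (102, 282, 36, 63) c [324.2 416.1] size [26.9 55.6] ang 84.4
w (267, 116, 72, 72) c [459.7 277.3] size [49.6 51.1] ang 4.1
w (616, 33, 24, 231) c [473.4  41.7] size [164.5  16.1] ang 15.3
```

View pics/w4z.png

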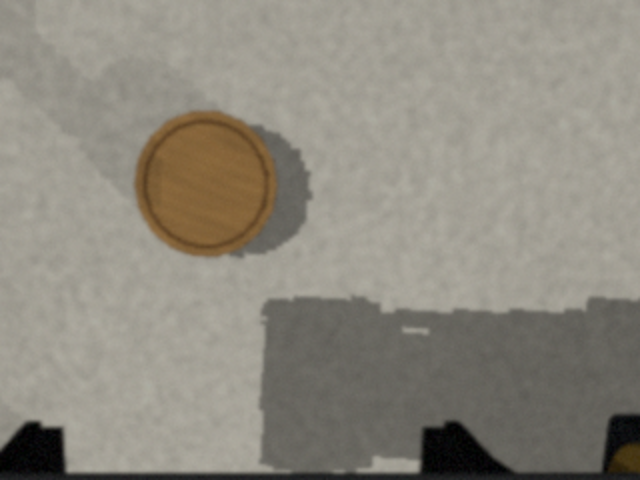

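Call:
carry_out --pt "2 -3.5 0 0.015" --pt "1.5 -4 0 0" --pt "1 -4 0 0" --pt "0 -4 0 0" --pt "0 -4 0 0" --pt "0 -4 0 0" --pt "0 -3 0 0" --pt "0 0 -1 0" --pt "0 0 0 0"

```text
time_s: 11.0
tool_pos: [0.4399, -0.0184, 0.3062]
tool_rot: [-168.8, 88.0, 16.3]
force: [-0.1, 1.1, 0.1]
grip_width: 0.087
```

```bash
python3 s.py 427 -16 207 -85
```

```text
pos mm [439.9 -18.4 306.2] jaw -84.9 tilt [ 0.034  0.01  -0.999] t 11.0 grip 87.0 F [-0.1  1.1  0.1] q7 -83.0
delta cm [-1.29  0.24 -9.92] spin -0.003
grasp pt [445.4 -16.8 142.8]
```

Call:
carry_out --pt "-0.4 0 -2 0" --pt "-0.4 0 -2 0" --pt "-0.3 0 -2 0" --pt "0 0 -1.2 0" --pt "0 0 -0.8 0" --pt "0 0 0 0"

```text
time_s: 11.6
tool_pos: [0.4322, -0.0131, 0.2245]
tool_rot: [-164.5, 87.8, 21.2]
force: [-0.5, 0.1, 0.3]
grip_width: 0.0867
```

```bash
python3 s.py 428 -17 207 -85
```

```text
pos mm [432.2 -13.1 224.5] jaw -84.3 tilt [ 0.036  0.014 -0.999] t 11.6 grip 86.7 F [-0.5  0.1  0.3] q7 -88.0
delta cm [-0.42 -0.39 -1.75] spin -0.012
grasp pt [438.1 -10.8  61.1]
```

Call:
carry_out --pt "-0.4 -0.5 0 -0.01" --pt "0 0 -0.8 0" --pt "0 0 -0.6 0" --pt "0 0 0 0"

```text
time_s: 12.0
tool_pos: [0.4295, -0.0183, 0.2114]
tool_rot: [-167.5, 87.6, 17.6]
force: [-0.0, 0.2, -0.1]
grip_width: 0.0869
```

```bash
python3 s.py 428 -17 207 -85
```

```text
pos mm [429.5 -18.3 211.4] jaw -84.9 tilt [ 0.04   0.013 -0.999] t 12.0 grip 86.9 F [-0.   0.2 -0.1] q7 -88.0
delta cm [-0.15  0.13 -0.44] spin -0.002
grasp pt [436.  -16.2  48. ]
```

Call:
carry_out --pt "-0.3 0 -0.3 0" --pt "0 0 -0.2 0" --pt "0 0 0 0"

```text
time_s: 12.3
tool_pos: [0.4264, -0.0184, 0.2062]
tool_rot: [-168.0, 87.6, 17.1]
force: [-0.4, -0.2, 0.3]
grip_width: 0.0867
```

Call:
carry_out --pt "0 0 0 0" --pt "0 0 0 0" --pt "0 0 0 0" --pt "0 0 0 0" --pt "0 0 0 0" --pt "0 0 0 0" --hand 5.9 --force 18

```text
time_s: 12.9
tool_pos: [0.4266, -0.0183, 0.2065]
tool_rot: [-168.5, 87.5, 16.6]
force: [0.3, 0.5, 0.1]
grip_width: 0.0661
```

```bash
python3 s.py 428 -17 207 -85
```

```text
pos mm [426.6 -18.3 206.5] jaw -84.9 tilt [ 0.041  0.012 -0.999] t 12.9 grip 66.1 F [0.3 0.5 0.1] q7 -89.0
delta cm [0.14 0.13 0.05] spin -0.002
grasp pt [433.3 -16.3  43.1]
```

Call:
carry_out --pt "0 0 1 0" --pt "0 0 2.5 0" --pt "0.5 0 3.5 0" --pt "2 2 2.5 0.02" --pt "2.5 3 0.5 0.02" --pt "2.5 3 0 0.02" --pt "2.5 3 0 0.02" --pt "2.5 3 0 0.02" --pt "2 2 0 0.02" --pt "0 0 0 0" --pt "0 0 0 0"

```text
time_s: 14.0
tool_pos: [0.5749, 0.1467, 0.3178]
tool_rot: [-170.2, 87.3, 21.6]
force: [-0.6, -0.5, -1.1]
grip_width: 0.0659
```

```bash
python3 s.py 575 150 310 -78; python3 - <<'E'
from h import *
m,im=look("wrist","w5.png");blobs("w",im,m,.01,300)
E
```

```text
pos mm [574.9 146.7 317.8] jaw -78.2 tilt [ 0.043  0.017 -0.999] t 14.0 grip 65.9 F [-0.6 -0.5 -1.1] q7 -107.0
delta cm [ 0.01  0.33 -0.78] spin 0.003
grasp pt [582.  149.5 154.5]
w (238, 329, 402, 45) c [505.9  25.6] size [ 43.2 364.3] ang 12.1
w (149, 282, 31, 64) c [489.8 273.2] size [60.7 24.4] ang 1.5
w (431, 281, 64, 65) c [552.8  10.1] size [73.2 39. ] ang 54.6
w (245, 251, 154, 46) c [554.5 144.5] size [ 40.1 131.6] ang 12.0
w (301, 98, 84, 86) c [665.  150.7] size [65.5 64.8] ang 11.2
w (563, 0, 43, 39) c [787.4  -4.8] size [25.7 31.3] ang 12.0
w (488, 0, 83, 50) c [779.7  32. ] size [69.4 27.2] ang 87.3
```

View pics/w5.png

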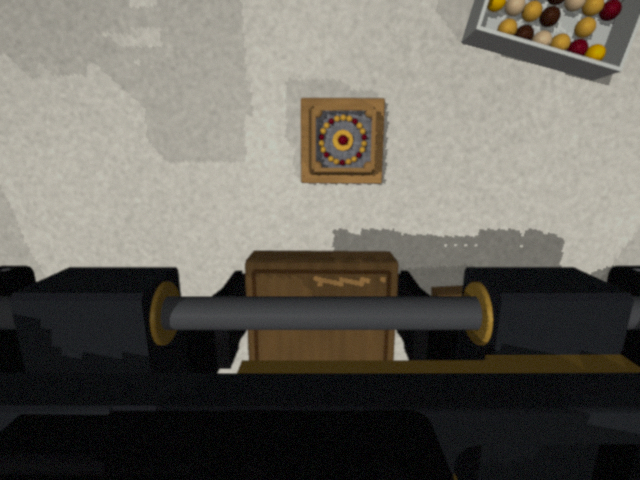

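```bash
python3 - <<'E'
from h import *
m=viewer.camera_model("wrist");w=ray(m,[[247,267],[398,267]],.1553)*1000
w2=ray(m,[[247,252],[396,252]],.1333)*1000
for w in (w,w2):
    d=w[1]-w[0];n=np.array([d[1],-d[0]])/np.linalg.norm(d);print(w.round(1),np.linalg.norm(d),np.degrees(np.arctan2(n[1],n[0])),(w.mean(0)+33*n).round(1),(w.mean(0)-33*n).round(1))
E
```

```text
[[594.5 183.8]
 [607.9 120.8]] 64.39126422966734 -168.06416144264094 [568.9 145.5] [633.5 159.1]
[[594.9 188.6]
 [609.9 117.7]] 72.5015447613328 -168.0847365212487 [570.1 146.3] [634.7 160. ]
```

Call:
carry_out --pt "2.5 0.1 0 0" --pt "2.5 0.1 0 0" --pt "2.5 0.1 -1 0" --pt "1.5 0 -2 0" --pt "0 0 -2 0" --pt "0 0 -1.5 0" --pt "0 0 0 0" --pt "0 0 0 0"

```text
time_s: 14.85
tool_pos: [0.6645, 0.1381, 0.2549]
tool_rot: [174.6, 87.4, 5.7]
force: [0.2, 0.4, 0.7]
grip_width: 0.0659
```

```bash
python3 s.py 669.9 150.9 240 -78.2
```

```text
pos mm [664.5 138.1 254.9] jaw -78.9 tilt [ 0.046  0.005 -0.999] t 14.85 grip 65.9 F [0.2 0.4 0.7] q7 -110.0
delta cm [ 0.54  1.28 -1.49] spin 0.013
grasp pt [672.1 138.9  91.6]
```

Call:
carry_out --pt "0.25 0.65 -0.5 0.01" --pt "0.2 0.65 -0.5 0" --pt "0 0 0 0"

```text
time_s: 15.15
tool_pos: [0.6694, 0.152, 0.2472]
tool_rot: [174.4, 87.1, 6.0]
force: [-0.5, -0.2, -1.0]
grip_width: 0.0657
```

```bash
python3 s.py 669.9 150.9 240 -78.2
```

```text
pos mm [669.4 152.  247.2] jaw -78.3 tilt [ 0.05   0.005 -0.999] t 15.15 grip 65.7 F [-0.5 -0.2 -1. ] q7 -111.0
delta cm [ 0.05 -0.11 -0.72] spin 0.002
grasp pt [677.5 152.9  83.9]
```

Call:
carry_out --pt "0 0.05 -1 0" --pt "0 0 -1 0" --pt "0 0 -0.7 0" --pt "0 0 -0.3 0" --pt "0 0 0 0"

```text
time_s: 15.65
tool_pos: [0.6691, 0.1535, 0.2144]
tool_rot: [174.3, 87.2, 6.1]
force: [-0.4, -0.3, 0.1]
grip_width: 0.0656
```

```bash
python3 s.py 669.9 150.9 195.5 -78.2
```

```text
pos mm [669.1 153.5 214.4] jaw -78.2 tilt [ 0.049  0.005 -0.999] t 15.65 grip 65.6 F [-0.4 -0.3  0.1] q7 -112.0
delta cm [ 0.08 -0.26 -1.89] spin 0.001
grasp pt [677.1 154.4  51.1]
```

Call:
carry_out --pt "0 -0.05 -0.8 0" --pt "0 0 -0.5 0" --pt "0 0 -0.3 0" --pt "0 0 0 0"

```text
time_s: 16.05
tool_pos: [0.6692, 0.1525, 0.197]
tool_rot: [174.1, 87.2, 5.9]
force: [-0.0, -0.6, -0.1]
grip_width: 0.0659
```

Call:
carry_out --pt "0 0 -0.2 0" --pt "0 0 -0.15 0" --pt "0 0 0 0"

```text
time_s: 16.35
tool_pos: [0.6697, 0.1529, 0.1963]
tool_rot: [173.7, 87.1, 5.4]
force: [0.6, -0.2, -1.4]
grip_width: 0.0661
```

```bash
python3 s.py 669.9 150.9 195.5 -78.2
```

```text
pos mm [669.7 152.9 196.3] jaw -78.3 tilt [ 0.051  0.005 -0.999] t 16.35 grip 66.1 F [ 0.6 -0.2 -1.4] q7 -112.0
delta cm [ 0.02 -0.2  -0.08] spin 0.002
grasp pt [678.  153.7  33. ]
```

Call:
carry_out --pt "0 0 -0.2 0" --pt "0 0 -0.2 0"

```text
time_s: 16.55
tool_pos: [0.67, 0.1532, 0.1953]
tool_rot: [172.7, 87.0, 4.4]
force: [-6.7, -2.6, 13.7]
grip_width: 0.0661
```

Call:
carry_out --pt "0 0 0 0" --pt "0 0 0 0" --pt "0 0 0 0" --pt "0 0 0 0" --hand 8.2

```text
time_s: 16.95
tool_pos: [0.6703, 0.1533, 0.1955]
tool_rot: [173.0, 86.9, 4.7]
force: [-0.2, -0.2, -0.7]
grip_width: 0.0809
```

Call:
carry_out --pt "0 0 1 0" --pt "0 0 3 0" --pt "0 0 4 0" --pt "-2.5 0 3 0" --pt "-3.5 0 0 0" --pt "-3 0 0 0" --pt "0 0 0 0" --hand 8.7

```text
time_s: 17.65
tool_pos: [0.5772, 0.154, 0.3112]
tool_rot: [173.9, 86.9, 5.6]
force: [0.3, 0.4, 0.3]
grip_width: 0.0868
```

```bash
python3 s.py 520 10 310 10; python3 - <<'E'
from h import *
m,im=look("wrist","w6.png");blobs("w",im,m,.033,300)
cv2.imwrite("pics/w6z.png",cv2.resize(im[60:300,200:520],None,fx=2,fy=2)[:,:,::-1])
E
```

```text
pos mm [577.2 154.  311.2] jaw -78.3 tilt [ 0.054  0.005 -0.999] t 17.65 grip 86.8 F [0.3 0.4 0.3] q7 -109.0
delta cm [ -5.72 -14.4   -0.12] spin 1.541
grasp pt [586.1 154.9 147.9]
w (453, 444, 41, 36) c [429.9 -14.2] size [35.5 36.3] ang 11.1
w (290, 343, 350, 31) c [523.2  20. ] size [ 26.3 287. ] ang 11.6
w (505, 282, 37, 64) c [568.7 -13.2] size [55.1 27.5] ang 20.7
w (102, 282, 36, 63) c [504.7 299.3] size [53.8 25.9] ang 1.4
w (302, 96, 93, 96) c [666.6 151. ] size [65.9 65.5] ang 11.8
w (559, 0, 51, 46) c [784.   10.4] size [36.8 26. ] ang 46.2
w (493, 0, 83, 57) c [771.4  42.7] size [63.6 30.3] ang 87.4
```

View pics/w6z.png

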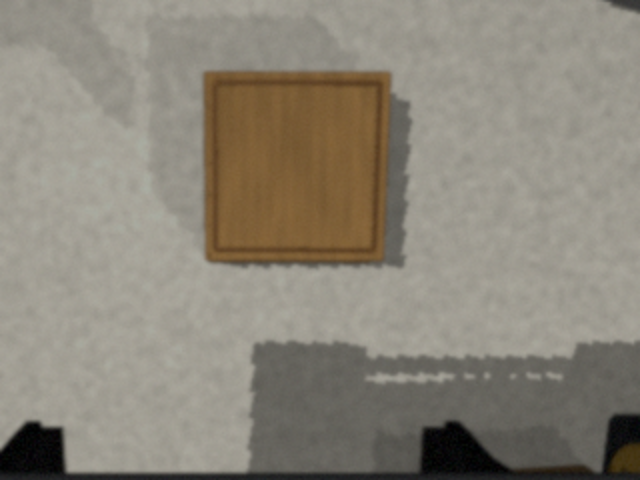

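Call:
carry_out --pt "-0.5 -1.3 -0.3 0.14" --pt "-0.5 -1.3 -0.3 0.14" --pt "-0.5 -1.3 -0.3 0.14" --pt "-0.5 -1.3 -0.3 0.14" --pt "-0.5 -1.3 -0.3 0.14" --pt "-0.5 -1.3 -0.3 0.14" --pt "-0.5 -1.3 -0.3 0.14" --pt "-0.5 -1.3 -0.3 0.14" --pt "-0.5 -1.3 -0.3 0.14" --pt "-0.4 -1.3 -0.3 0.14" --pt "-0.4 -1 -0.3 0.14" --pt "0 0 0 0"

```text
time_s: 18.9
tool_pos: [0.5366, 0.0029, 0.2829]
tool_rot: [168.5, 85.8, 91.5]
force: [-0.0, 0.1, -0.1]
grip_width: 0.0868
```

```bash
python3 s.py 523.5 4 207 10
```

```text
pos mm [536.6   2.9 282.9] jaw 13.0 tilt [-0.002  0.073 -0.997] t 18.9 grip 86.8 F [-0.   0.1 -0.1] q7 -6.0
delta cm [-1.31  0.11 -7.59] spin -0.053
grasp pt [536.3  14.8 119.8]
```

Call:
carry_out --pt "-0.6 -0.1 -2 -0.05" --pt "-0.6 -0.1 -2 0" --pt "-0.2 0 -1.5 0" --pt "0 0 -0.5 0" --pt "0 0 0 0"

```text
time_s: 19.4
tool_pos: [0.527, 0.0011, 0.2232]
tool_rot: [163.4, 85.5, 82.6]
force: [-0.2, -0.2, 0.2]
grip_width: 0.0869
```

```bash
python3 s.py 523.5 2 207 10
```

```text
pos mm [527.    1.1 223.2] jaw 9.1 tilt [ 0.01   0.077 -0.997] t 19.4 grip 86.9 F [-0.2 -0.2  0.2] q7 -12.0
delta cm [-0.35  0.09 -1.62] spin 0.015
grasp pt [528.6  13.7  60.2]
```

Call:
carry_out --pt "-0.5 0 -1 0.01" --pt "0 0 -0.5 0" --pt "0 0 0 0"

```text
time_s: 19.7
tool_pos: [0.523, 0.0019, 0.2085]
tool_rot: [161.4, 85.5, 81.2]
force: [-0.0, -0.1, 0.7]
grip_width: 0.0872
```

Call:
carry_out --pt "0 0 0 0" --pt "0 0 0 0" --pt "0 0 0 0" --pt "0 0 0 0" --pt "0 0 0 0" --pt "0 0 0 0" --pt "0 0 0 0" --pt "0 0 0 0" --hand 4.1 --force 15

```text
time_s: 20.5
tool_pos: [0.5236, 0.0019, 0.2096]
tool_rot: [160.0, 85.5, 79.7]
force: [0.1, 0.2, 0.5]
grip_width: 0.048
```

```bash
python3 s.py 523.5 2 207 10
```

```text
pos mm [523.6   1.9 209.6] jaw 9.7 tilt [ 0.014  0.077 -0.997] t 20.5 grip 48.0 F [0.1 0.2 0.5] q7 -12.0
delta cm [-0.01  0.01 -0.26] spin 0.005
grasp pt [525.9  14.6  46.6]
```

Call:
carry_out --pt "0 0 1 0" --pt "0 0 2.5 0" --pt "0 0 3.5 0" --pt "0 -3 2.5 0.04" --pt "0 -4 0.5 0.04" --pt "0 -4 0 0.04" --pt "0 -4.5 0 0.04" --pt "0 -4.5 0 0.04" --pt "0 -4.5 0 0.04" --pt "0 -4.5 0 0.04" --pt "0 -4.5 0 0.04" --pt "0 -2 0 0.02"

```text
time_s: 21.7
tool_pos: [0.5204, -0.3608, 0.323]
tool_rot: [155.0, 85.8, 95.7]
force: [0.3, 0.0, -0.5]
grip_width: 0.0483
```

Call:
carry_out --pt "0 0 0 0" --pt "0 0 0 0"

```text
time_s: 21.9
tool_pos: [0.5195, -0.3644, 0.3233]
tool_rot: [154.1, 85.8, 94.4]
force: [-0.1, 1.0, -0.6]
grip_width: 0.048
```

```bash
python3 s.py 517 -365 310 29; python3 - <<'E'
from h import *
m,im=look("wrist","w7.png");blobs("w",im,m,.01,300)
E
```

```text
pos mm [ 519.5 -364.4  323.3] jaw 30.3 tilt [-0.006  0.074 -0.997] t 21.9 grip 48.0 F [-0.1  1.  -0.6] q7 42.0
delta cm [-0.25 -0.06 -1.33] spin -0.022
grasp pt [ 518.5 -352.3  160.3]
w (193, 329, 409, 45) c [ 639.  -399.4] size [382.2  43.4] ang 29.2
w (430, 281, 24, 65) c [ 649.7 -351.3] size [20.3 61.5] ang 35.1
w (189, 281, 24, 65) c [ 462.7 -457.3] size [19.6 59.9] ang 25.6
w (266, 221, 111, 76) c [ 530.5 -361.6] size [96.1 66.7] ang 29.6
w (279, 120, 60, 91) c [ 481.5 -299.1] size [47.6 72.7] ang 29.8
w (473, 18, 167, 214) c [ 655.8 -165.1] size [ 59.9 195.4] ang 72.9
```

View pics/w7.png

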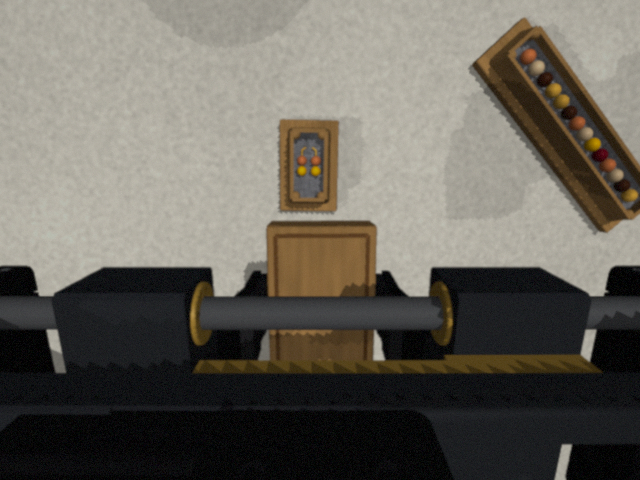

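```bash
python3 - <<'E'
from h import *
m=viewer.camera_model("wrist")
for p,z in (([[267,235],[376,235]],.1577),([[267,222],[375,222]],.1357)):
    w=ray(m,p,z)*1000
    d=w[1]-w[0];n=np.array([d[1],-d[0]])/np.linalg.norm(d);print(np.linalg.norm(d),np.degrees(np.arctan2(d[1],d[0])),(w.mean(0)+37*n).round(1))
E
```

```text
46.851982998977164 30.012343801474227 [ 521.8 -356.6]
52.875620572462076 30.07867542565401 [ 520.8 -354. ]
```

Call:
carry_out --pt "-1.3 1.8 0 0" --pt "-1.3 1.8 0 0" --pt "-1.2 1.8 -1 0" --pt "0 0 -2 0" --pt "0 0 -2 0" --pt "0 0 -1.5 0" --pt "0 0 0 0" --pt "0 0 0 0"

```text
time_s: 22.75
tool_pos: [0.4829, -0.2902, 0.2599]
tool_rot: [154.5, 86.0, 96.1]
force: [0.0, -0.2, -0.5]
grip_width: 0.048
```

```bash
python3 s.py 481 -309.4 240 29.8
```

```text
pos mm [ 482.9 -290.2  259.9] jaw 31.5 tilt [-0.007  0.07  -0.998] t 22.75 grip 48.0 F [ 0.  -0.2 -0.5] q7 39.0
delta cm [-0.19 -1.92 -1.99] spin -0.031
grasp pt [ 481.7 -278.8   96.8]
```

Call:
carry_out --pt "-0.1 -0.9 -0.3 -0.03" --pt "0 -0.9 -0.5 0" --pt "0 0 0 0" --pt "0 0 0 0"

```text
time_s: 23.15
tool_pos: [0.4829, -0.3106, 0.2534]
tool_rot: [152.1, 86.1, 91.8]
force: [1.0, 1.1, -1.5]
grip_width: 0.0479
```

```bash
python3 s.py 481 -309.4 240 29.8
```

```text
pos mm [ 482.9 -310.6  253.4] jaw 29.6 tilt [-0.002  0.068 -0.998] t 23.15 grip 47.9 F [ 1.   1.1 -1.5] q7 38.0
delta cm [-0.19  0.12 -1.34] spin 0.003
grasp pt [ 482.6 -299.4   90.3]
```

Call:
carry_out --pt "-0.2 0.2 -1 0" --pt "0 0 -1 0" --pt "0 0 -0.8 0" --pt "0 0 -0.4 0" --pt "0 0 0 0"

```text
time_s: 23.65
tool_pos: [0.4803, -0.3083, 0.218]
tool_rot: [152.8, 86.0, 92.4]
force: [-0.2, -0.7, -1.1]
grip_width: 0.0481
```

```bash
python3 s.py 481 -309.4 198.6 29.8
```

```text
pos mm [ 480.3 -308.3  218. ] jaw 29.6 tilt [-0.003  0.069 -0.998] t 23.65 grip 48.1 F [-0.2 -0.7 -1.1] q7 37.0
delta cm [ 0.07 -0.11 -1.94] spin 0.003
grasp pt [ 479.8 -296.9   54.9]
```

Lid at about (481.3, −298.6); box at (481.5, −299.1). Down.

Call:
carry_out --pt "0 0 -0.8 0" --pt "0 0 -0.5 0" --pt "0 0 -0.4 0" --pt "0 0 -0.2 0" --pt "0 0 0 0"

```text
time_s: 24.15
tool_pos: [0.4808, -0.3081, 0.199]
tool_rot: [153.2, 86.0, 92.9]
force: [-0.9, -0.5, 2.1]
grip_width: 0.0482
```

Call:
carry_out --pt "0 0 -0.2 0" --pt "0 0 -0.2 0"

```text
time_s: 24.35
tool_pos: [0.4814, -0.3078, 0.1985]
tool_rot: [155.7, 86.1, 95.3]
force: [-6.2, 1.9, 19.4]
grip_width: 0.0482
```

```bash
python3 s.py 481 -309.4 198.6 29.8
```

```text
pos mm [ 481.4 -307.8  198.5] jaw 29.6 tilt [-0.006  0.068 -0.998] t 24.35 grip 48.2 F [-6.2  1.9 19.4] q7 36.0
delta cm [-0.04 -0.16  0.01] spin 0.004
grasp pt [ 480.4 -296.8   35.4]
```

Call:
carry_out --pt "0 0 0 0" --pt "0 0 0 0" --pt "0 0 0 0" --pt "0 0 0 0" --hand 7.2

```text
time_s: 24.75
tool_pos: [0.482, -0.308, 0.1991]
tool_rot: [154.2, 86.2, 93.9]
force: [-0.6, -0.2, -0.5]
grip_width: 0.0692
```

Call:
carry_out --pt "0 0 1 0" --pt "0 0 3 0" --pt "0 0 4 0" --pt "1.5 -2.5 3 0" --pt "2 -3.5 0 0" --pt "0 0 0 0" --pt "0 0 0 0" --hand 8.7

```text
time_s: 25.45
tool_pos: [0.5169, -0.3683, 0.3163]
tool_rot: [153.9, 86.1, 93.6]
force: [0.1, 0.3, 0.6]
grip_width: 0.087
```

```bash
python3 s.py 474 -3 310 104.6; python3 - <<'E'
from h import *
m,im=look("wrist","w8.png");blobs("w",im,m,.033,300)
cv2.imwrite("pics/w8z.png",cv2.resize(im[20:300,140:640],None,fx=1.6,fy=1.6)[:,:,::-1])
mt,it=look("top","t2.png")
it=it.copy();it[:180]=0;it[340:]=0;it[:,:205]=0;it[:,470:]=0
blobs("top",it,mt,.022,100)
E
```

```text
pos mm [ 516.9 -368.3  316.3] jaw 29.7 tilt [-0.004  0.068 -0.998] t 25.45 grip 87.0 F [0.1 0.3 0.6] q7 42.0
delta cm [-4.29 36.53 -0.63] spin 1.307
grasp pt [ 516.2 -357.2  153.2]
w (290, 354, 350, 20) c [ 675.7 -379.4] size [298.2  17.1] ang 28.9
w (505, 282, 36, 63) c [ 690.4 -320.7] size [27.7 55.5] ang 39.9
w (101, 281, 38, 65) c [ 406.3 -478.3] size [27.2 54.6] ang 19.8
w (282, 107, 66, 102) c [ 481.6 -298.1] size [47.8 72.7] ang 29.5
w (482, 5, 158, 221) c [ 639.6 -175.5] size [ 56.  174.3] ang 72.9
top (215, 268, 19, 18) c [459.5 276.3] size [46.8 49.8] ang 0.2
top (418, 256, 32, 27) c [ 482.3 -300.4] size [47. 76.] ang 29.7
top (310, 237, 34, 70) c [474.5  -4.1] size [188.9  49.4] ang 15.0
top (258, 189, 27, 28) c [665.9 149.5] size [71.4 65.8] ang 11.9
top (367, 180, 35, 64) c [ 650.4 -164.4] size [ 48.3 187.5] ang 73.0
```

View pics/w8z.png

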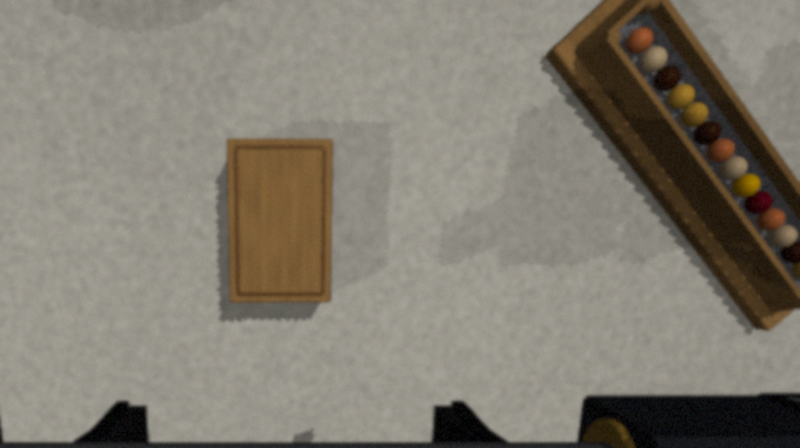

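Call:
carry_out --pt "0.4 1.7 0 -0.14" --pt "0.4 1.7 0 -0.14" --pt "0.4 1.7 0 -0.14" --pt "0.4 1.7 0 -0.14" --pt "0.4 1.7 0 -0.14" --pt "0.4 1.7 0 -0.14" --pt "0.4 1.7 0 -0.14" --pt "0.4 1.7 0 -0.14" --pt "0.4 1.7 0 -0.14" --pt "0.4 1.7 0 -0.14" --pt "0.4 1.7 0 -0.14" --pt "0.4 1.7 0 -0.14"

```text
time_s: 26.75
tool_pos: [0.555, -0.1492, 0.3082]
tool_rot: [166.8, 86.5, 6.5]
force: [-0.3, 0.1, 0.9]
grip_width: 0.0871
```

Call:
carry_out --pt "0.2 1.5 0 -0.14" --pt "0 0 0 0" --pt "0 0 0 0"

```text
time_s: 27.05
tool_pos: [0.555, -0.1284, 0.3072]
tool_rot: [166.3, 86.7, -1.7]
force: [0.2, -1.4, 0.3]
grip_width: 0.0872
```

```bash
python3 s.py 474 -3 310 -75.3; python3 - <<'E'
from h import *
m,im=look("wrist","w9.png");blobs("w",im,m,.01,300)
import pickle;pickle.dump(m,open("w9.pkl","wb"))
E
```

```text
pos mm [ 555.  -128.4  307.2] jaw -78.0 tilt [ 0.058 -0.002 -0.998] t 27.05 grip 87.2 F [ 0.2 -1.4  0.3] q7 -79.0
delta cm [-8.1  12.54  0.28] spin 0.047
grasp pt [ 564.4 -128.6  144. ]
w (291, 354, 349, 20) c [ 488.6 -278.3] size [ 17.7 309. ] ang 11.6
w (505, 281, 37, 65) c [ 542.7 -311.9] size [59.6 29.8] ang 20.9
w (93, 204, 88, 141) c [508.8  11.5] size [119.3  68.5] ang 11.8
w (303, 12, 179, 251) c [ 653.8 -164.7] size [ 49.7 189.5] ang 72.9
w (0, 0, 31, 87) c [665.3 122. ] size [57.8 22.6] ang 11.5
```

View pics/w9.png

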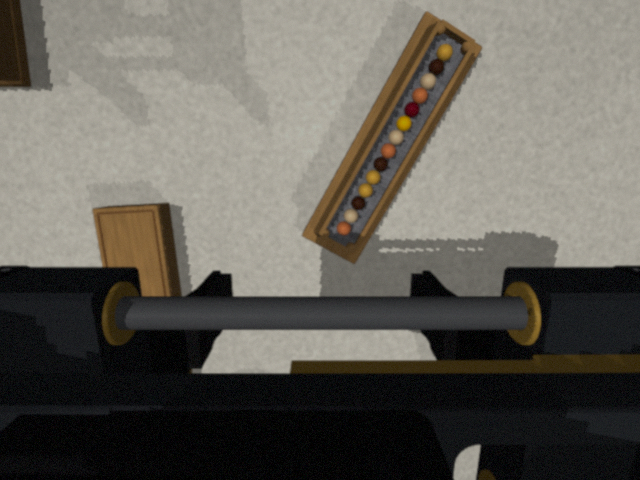

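Call:
carry_out --pt "-1.5 2.1 0 0.01" --pt "-1.5 2.1 0 0.01" --pt "-1.5 2.1 0 0.01" --pt "-1.5 2.1 0 0.01" --pt "-1.5 2.1 0 0.005" --pt "-1.1 1.5 0 0" --pt "0 0 -1.5 0" --pt "0 0 -1.5 0" --pt "0 0 0 0"

```text
time_s: 28.0
tool_pos: [0.4638, -0.0148, 0.2747]
tool_rot: [163.4, 86.9, -1.6]
force: [-0.8, -0.3, -0.4]
grip_width: 0.0868
```

```bash
python3 s.py 465 -3.5 186 -75.3;  python3 - <<'E'
from h import *
import pickle
w=ray(pickle.load(open("w9.pkl","rb")),[[94,208],[169,203]],.022)*1000;print(w)
print(w.mean(0)-95*np.array([np.cos(.257),np.sin(.257)]))
E
```

```text
pos mm [463.8 -14.8 274.7] jaw -75.0 tilt [ 0.055 -0.002 -0.998] t 28.0 grip 86.8 F [-0.8 -0.3 -0.4] q7 -80.0
delta cm [ 0.12  1.13 -8.87] spin -0.005
grasp pt [472.8 -15.1 111.5]
[[560.93290143  43.91375944]
 [576.32691498 -10.94873254]]
[476.75000557  -7.66460835]
```

Call:
carry_out --pt "0.1 0.5 -2 0" --pt "0.05 0.5 -2 0" --pt "0 0 -2 0" --pt "0 0 -1 0" --pt "0 0 0 0"

```text
time_s: 28.5
tool_pos: [0.4672, -0.0093, 0.205]
tool_rot: [162.3, 86.7, -2.7]
force: [-0.5, -0.3, 0.6]
grip_width: 0.0869
```

```bash
python3 s.py 465.5 -3.5 186 -75.3
```

```text
pos mm [467.2  -9.3 205. ] jaw -75.1 tilt [ 0.058 -0.003 -0.998] t 28.5 grip 86.9 F [-0.5 -0.3  0.6] q7 -89.0
delta cm [-0.17  0.58 -1.9 ] spin -0.004
grasp pt [476.6  -9.7  41.8]
```

Call:
carry_out --pt "-0.2 0.5 -0.7 0" --pt "0 0 -0.6 0" --pt "0 0 -0.4 0" --pt "0 0 0 0"

```text
time_s: 28.9
tool_pos: [0.4664, -0.0047, 0.1891]
tool_rot: [161.3, 86.5, -3.8]
force: [0.3, 1.2, 0.1]
grip_width: 0.0871
```

```bash
python3 s.py 465.5 -3.5 186 -75.3
```

```text
pos mm [466.4  -4.7 189.1] jaw -75.1 tilt [ 0.061 -0.004 -0.998] t 28.9 grip 87.1 F [0.3 1.2 0.1] q7 -92.0
delta cm [-0.09  0.12 -0.31] spin -0.003
grasp pt [476.4  -5.4  25.9]
```

Call:
carry_out --pt "-0.2 0.1 -0.2 0" --pt "0 0 0 0"

```text
time_s: 29.1
tool_pos: [0.4645, -0.0036, 0.1874]
tool_rot: [161.1, 86.4, -4.0]
force: [-0.5, -0.1, 0.4]
grip_width: 0.087
```

Call:
carry_out --pt "0 0 0 0" --pt "0 0 0 0" --pt "0 0 0 0" --pt "0 0 0 0" --pt "0 0 0 0" --pt "0 0 0 0" --pt "0 0 0 0" --pt "0 0 0 0" --hand 4.3 --force 20

```text
time_s: 29.9
tool_pos: [0.4648, -0.0037, 0.188]
tool_rot: [160.7, 86.4, -4.4]
force: [-0.8, 0.3, 0.7]
grip_width: 0.05
```

```bash
python3 s.py 465.5 -3.5 186 -75.3
```

```text
pos mm [464.8  -3.7 188. ] jaw -75.1 tilt [ 0.063 -0.005 -0.998] t 29.9 grip 50.0 F [-0.8  0.3  0.7] q7 -92.0
delta cm [ 0.07  0.02 -0.2 ] spin -0.003
grasp pt [475.2  -4.5  24.8]
```

Call:
carry_out --pt "0 0 1 0" --pt "0 0 2 0" --pt "0 0 3 0" --pt "1 -1 2 -0.06" --pt "2.5 -2 1 -0.06" --pt "2.5 -2.3 0 -0.06" --pt "2.5 -2.3 0 -0.06" --pt "2.5 -2.3 0 -0.06" --pt "2.5 -2 0 -0.06" --pt "2 -1.5 0 -0.06" --pt "1 -1 0 -0.06" --pt "0 0 0 -0.06"

```text
time_s: 31.1
tool_pos: [0.634, -0.1544, 0.288]
tool_rot: [160.3, 86.3, -36.9]
force: [0.2, 0.0, -0.2]
grip_width: 0.0499
```

Call:
carry_out --pt "0 0 0 0" --pt "0 0 0 0"

```text
time_s: 31.3
tool_pos: [0.6341, -0.1547, 0.2887]
tool_rot: [161.0, 86.3, -36.1]
force: [-0.2, -0.4, -0.8]
grip_width: 0.0498
```

```bash
python3 s.py 646 -158.5 240 -107.1; python3 - <<'E'
from h import *
m,im=look("wrist","w10.png")
E
```

```text
pos mm [ 634.1 -154.7  288.7] jaw -107.2 tilt [ 0.052 -0.038 -0.998] t 31.3 grip 49.8 F [-0.2 -0.4 -0.8] q7 -111.0
delta cm [ 1.19 -0.38 -4.87] spin 0.001
grasp pt [ 642.6 -160.9  125.5]
```

View pics/w10.png

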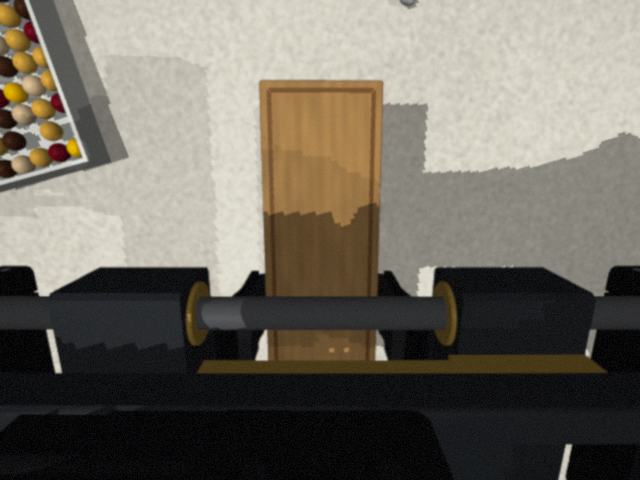

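```bash
python3 - <<'E'
from h import *
m=viewer.camera_model("wrist");w=ray(m,[[260,82],[383,82]],.1227)*1000
d=w[1]-w[0];n=np.array([d[1],-d[0]])/np.linalg.norm(d);print(np.linalg.norm(d),np.degrees(np.arctan2(n[1],n[0]))+180,(w.mean(0)+95*n).round(1))
E
```

```text
48.95305058775048 343.1285440875794 [ 641.8 -161.4]
```

Call:
carry_out --pt "0.6 -0.1 -1 0" --pt "0.5 -0.1 -1 0" --pt "0 0 -1.5 0" --pt "0 0 -1 0" --pt "0 0 0 0" --pt "0 0 0 0"

```text
time_s: 31.95
tool_pos: [0.6447, -0.1555, 0.2383]
tool_rot: [160.3, 86.5, -36.6]
force: [0.7, -0.4, -0.4]
grip_width: 0.05
```

```bash
python3 s.py 646 -158.5 240 -107.1
```

```text
pos mm [ 644.7 -155.5  238.3] jaw -106.9 tilt [ 0.049 -0.037 -0.998] t 31.95 grip 50.0 F [ 0.7 -0.4 -0.4] q7 -113.0
delta cm [ 0.13 -0.3   0.17] spin -0.003
grasp pt [ 652.7 -161.5   75.1]
```

Call:
carry_out --pt "0.2 -0.25 0 0" --pt "0 0 -0.8 0" --pt "0 0 -0.6 0" --pt "0 0 0 0"

```text
time_s: 32.35
tool_pos: [0.6471, -0.1584, 0.2242]
tool_rot: [160.7, 86.4, -36.2]
force: [0.3, 0.3, -0.6]
grip_width: 0.0499
```

```bash
python3 s.py 646 -158.5 199 -107.1
```

```text
pos mm [ 647.1 -158.4  224.2] jaw -106.9 tilt [ 0.051 -0.037 -0.998] t 32.35 grip 49.9 F [ 0.3  0.3 -0.6] q7 -113.0
delta cm [-0.11 -0.01 -2.52] spin -0.003
grasp pt [ 655.5 -164.5   61. ]
```

Lid at ≈(654.7, −165.0), within 1 mm. Down.

Call:
carry_out --pt "-0.05 0 -0.8 0" --pt "0 0 -0.7 0" --pt "0 0 -0.5 0" --pt "0 0 -0.3 0" --pt "0 0 0 0"

```text
time_s: 32.85
tool_pos: [0.6466, -0.1584, 0.1991]
tool_rot: [160.7, 86.4, -36.2]
force: [0.1, 0.3, -0.7]
grip_width: 0.0498
```

```bash
python3 s.py 646 -158.5 199 -107.1
```

```text
pos mm [ 646.6 -158.4  199.1] jaw -106.9 tilt [ 0.051 -0.037 -0.998] t 32.85 grip 49.8 F [ 0.1  0.3 -0.7] q7 -114.0
delta cm [-0.06 -0.01 -0.01] spin -0.003
grasp pt [ 654.9 -164.5   36. ]
```

Call:
carry_out --pt "0 0 -0.2 0" --pt "0 0 -0.2 0"

```text
time_s: 33.05
tool_pos: [0.6468, -0.158, 0.199]
tool_rot: [158.8, 86.4, -38.1]
force: [-6.6, 0.3, 10.8]
grip_width: 0.05
```

Call:
carry_out --pt "0 0 0 0" --pt "0 0 0 0" --pt "0 0 0 0" --pt "0 0 0 0" --hand 7.2

```text
time_s: 33.45
tool_pos: [0.6476, -0.158, 0.2007]
tool_rot: [159.7, 86.2, -37.2]
force: [0.5, -0.0, 0.7]
grip_width: 0.0699
```

Call:
carry_out --pt "0 0 1 0" --pt "0 0 3 0" --pt "0 0 4 0" --pt "-2.5 0.8 3 0" --pt "-3.5 1 0 0" --pt "-3 1 0 0" --pt "-2 0.5 0 0" --pt "0 0 0 0" --pt "0 0 0 0" --hand 8.7

```text
time_s: 34.35
tool_pos: [0.5347, -0.1229, 0.3183]
tool_rot: [160.1, 85.9, -36.8]
force: [0.9, 0.9, 0.2]
grip_width: 0.087
```

```bash
python3 s.py; python3 - <<'E'
from h import *
m,im=look("wrist","w11.png");blobs("w",im,m,.033,300)
mt,it=look("top","t3.png");ms,isc=look("scene","s3.png")
cv2.imwrite("pics/end.png",np.vstack([im[:300,100:640],cv2.resize(isc[170:320,180:450],(540,300),interpolation=cv2.INTER_CUBIC)])[:,:,::-1])
a=cv2.imread("pics/top0.png").astype(int);d=np.abs(a-it[:,:,::-1]).max(2)
print("pliers diff",(d[205:262,498:525]>60).sum(),"spool diff",(d[250:280,130:165]>60).sum())
it=it.copy();it[:180]=0;it[340:]=0;it[:,:205]=0;it[:,470:]=0
blobs("top",it,mt,.033,100)
E
```

```text
pos mm [ 534.7 -122.9  318.3] jaw -106.9 tilt [ 0.057 -0.042 -0.997] t 34.35 grip 87.0 F [0.9 0.9 0.2] q7 -107.0
grasp pt [ 544.  -129.9  155.2]
w (291, 354, 349, 20) c [ 413.9 -223.3] size [297.9  16.9] ang 72.3
w (102, 282, 36, 63) c [542.1  35.9] size [26.3 54.5] ang 63.2
w (474, 207, 120, 138) c [ 472.7 -290.7] size [87.5 94.2] ang 29.8
w (283, 0, 72, 224) c [ 639.  -160.2] size [ 49.7 155.3] ang 73.2
w (0, 0, 63, 34) c [764.1  11.1] size [45.4 19.7] ang 86.8
pliers diff 0 spool diff 0
top (215, 268, 19, 18) c [458.4 274.5] size [46.5 49.5] ang 0.2
top (418, 256, 32, 27) c [ 480.7 -297.5] size [46.3 75.6] ang 29.8
top (258, 189, 27, 29) c [663.2 148.5] size [71.5 65.4] ang 11.9
top (378, 180, 24, 21) c [ 702.5 -180.3] size [49.  73.3] ang 73.9
```

View pics/end.png

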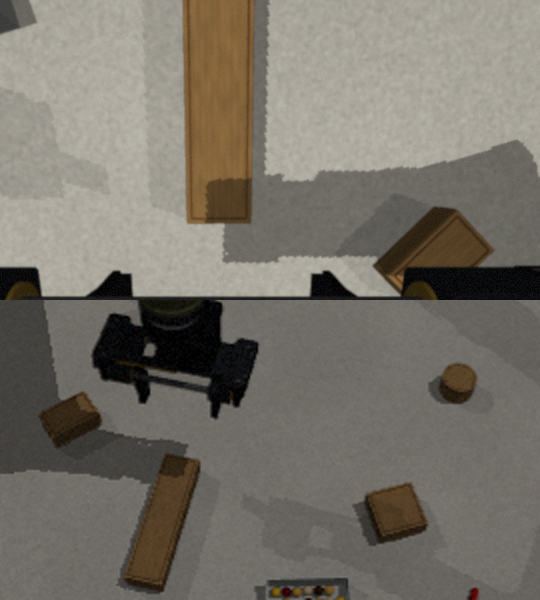

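```bash
python3 - <<'E'
from h import *
m=viewer.camera_model("wrist");im=cv2.imread("pics/w11.png")[:,:,::-1];M=kraft(im)
for r in (3,30,60,100,140,200,215):
    c=np.flatnonzero(M[r,270:365])+270;w=ray(m,[[c[0]-.5,r],[c[-1]+.5,r]],.033)*1000;d=w[1]-w[0]
    print(r,c[0],c[-1],np.linalg.norm(d).round(1),w.mean(0).round(1))
env.sign_off()
E
```

```text
3 283 354 49.6 [ 711.2 -181.5]
30 283 353 49.5 [ 694.9 -176.2]
60 284 353 49.5 [ 676.1 -170.8]
100 285 352 49.0 [ 650.5 -163. ]
140 285 352 49.9 [ 623.8 -154.9]
200 287 350 48.4 [ 581.8 -142.1]
215 287 350 48.8 [ 570.9 -138.7]
the job is handed in; nothing more can be done
```

All four lids are on their boxes, and I handed the job in at about 34.5 s of the 106 s allowed. I took the pile apart from the top, in the order round, square, oblong, long.

**Seating:** each lid was pressed lightly, 11–19 N measured at the wrist, until it stopped at the fully-down height, then released. The final pictures show all four lids flush, with no lean visible. The long lid's apparent width stayed at about 48.4–49.9 mm along the part in view, so it lies level to within what the camera can show. Its far end was outside the last close-up and appears only in the scene view.

**Bystanders:** a before-and-after comparison of the top camera shows no change at the pliers or the spool.

**Two things were off:**
- **Oblong lid:** it lay crossways on the long lid, not lengthways as described, so I gripped it as it lay.
- **Tool lean:** the tool slowly drifted to about 4° off vertical. The lean changed by at most about 1.3° while a lid was held, so each lid stayed within about that of level while carried.

In the last top view the arm hid part of the long lid, so its position was checked from the wrist and scene cameras only.

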